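# Load the lapping machine, latch its guard gate and start it

### The arm

A 7-joint arm with a two-finger parallel gripper is mounted at the origin on the work surface. World frame = base frame: x ahead of the robot, y to its left, z up, the work surface at z = 0. Lengths are in m, angles in degrees, forces in N, time in s.
With the tool pointing down it reaches from about 0.425 to 0.875 m from the base axis. Payload 8.4 kg.
Tool frame: the origin (TCP) lies at the very end of the fingers, on their centre line; the grasp point (between the pads) lies 19 mm behind it; z points along the fingers, y is the line along which they close (so a half turn about z gives the same grasp; the last joint's range is limited). The gripper opens to 87 mm and grips with 3 to 60 N. Pads are 19 mm wide; open, the fingers measure 117 mm over their backs; the gripper's body (75 mm by 190 mm) begins 51 mm behind the grasp point.
Start: joints at [58.144, 19.091, 2.286, 83.961, -0.768, 76.965, -3.352], TCP at [0.287, -0.583, 0.223] pointing down, gripper open.
Joint ranges: [-147.57, 147.57], [-21.85, 119.76], [-74.77, 79.35], [14.55, 137.4], [-85.83, 265.84], [4.83, 119.75], [-152.11, 152.11]. Speed limits (degrees/s): [127.2, 127.2, 159.86, 159.86, 180, 180, 180].

### API

Orientations are given as [roll, pitch, yaw] about the fixed x, y, z axes, in that order (R = Rz(yaw) Ry(pitch) Rx(roll)).
In Python, from plant import arm, optics, status, job gives the robot as it stands (arm), with the cameras (optics), the readings (status) and the job (job).
- The arm moves only by the tool nudge_tcp, called as name([rows], argument=value, ...), one row to a line, values as JSON. Schema: {"type":"object","properties":{"segments":{"type":"array","items":{"type":"array","prefixItems":[{"type":"array","items":{"type":"number"},"minItems":3,"maxItems":3},{"type":"array","items":{"type":"number"},"minItems":3,"maxItems":3}],"minItems":2,"maxItems":2},"minItems":1,"maxItems":12},"aperture":{"type":"number"},"grip_n":{"type":"number"},"only":{"type":"string"},"quiet":{"type":"boolean"},"lines":{"type":"string"}},"required":["segments"],"additionalProperties":false}. segments is a list of rows, 1 to 12 of them, each written [[dx, dy, dz], [rx, ry, rz]]: dx, dy, dz in m, then a rotation vector rx, ry, rz in degrees; each row shifts and turns the commanded pose from where the row before left it, along the tool's axes as they then stand; what a row does not reach is not made up. A row lasts 1/8 s, in which the tool goes at most 0.0625 m and 10.7 degrees, less where a joint would pass 70% of its speed; a pose out of reach is approached as far as the arm can. aperture is the finger opening in m, set as the call begins (left out keeps the last). The fingers move at their own pace and stop on an object; grip_n is the grip in N (left out, the last holds). Time passes only in rows, so rows that do not move let the fingers close. The tool returns the time, the measured TCP pose, the force, the opening and the grip force at its end. only (a regular expression) keeps the lines of the reply that match it, lines (a string "A,B") keeps lines A to B, and quiet returns only ok. Input that does not fit is refused with a message, and nothing moves.
- status.read_state(): the state, without advancing time (a new reading comes with each control period).
- optics.get_image(name): name is "side" or "top" or "wrist"; returns the picture (400x640x3 uint8, blue, green, red); there is no depth.
- optics.calibration(name): a dict with "mtx" (3x3 intrinsics, pixels), "k1" (the pictures are not rectified: a ray, as slopes to the right and down, at radius r is drawn at 1 + k1 r^2 times it, then the intrinsics apply), "world_from_camera" (4x4, takes a point from camera to world coordinates); the wrist camera has in their place "tool_from_camera" (4x4, takes a point from camera to tool coordinates, whose origin is the TCP and whose axes are the flange's). Camera axes: x right, y down, z forward; pixel columns grow to the right and rows downward; lengths in m; the calibration is good to about 2 mm. A picture is of the moment at which its call begins: read the wrist's pose just before it. calibration takes no time and is no camera call.
- job.hand_in(): hands the job in; it is judged then, once.
The state is a dict: "clock": time; "q": joint angles; "qvel": joint speeds; "joint_efforts": joint torques, N m; "position": TCP position; "ee_rot": TCP orientation; "wrist_force": force on the tool from outside, world axes, zero at the start; "torque": the same for the moment, N m; "width": finger opening in m; "finger_force": force on a finger pad.
Only numpy, scipy, OpenCV 4.12 (cv2) and the standard library are available. Lean on these libraries where they do the work, as an engineer would, in place of code of your own. Each camera call takes 0.05 s, during which the arm holds its last target. There are 200 camera calls.

### The job

Get the lapping machine going: first take the brush off the lap plate and lay it in the tool tray, then pile all the loose steel weights, centred and largest first, on the work holder in the middle of the lap plate, lowering each one until it rests on what is below it before you let go, for how high the holder stands is not known. Then push the guard gate shut until its latch snaps in, and only after that press the start button fully down. Leave the other things on the bench alone.

Things in the scene. Friction and masses are not known exactly. Their poses are not given: they have to be found in the camera images.
- machine: lapping machine, fixed: green slab 300 mm wide (own y), deck 80 mm high; flush round lap plate 232 mm across inside a low guard open at the top. Origin on the bench under the plate's centre, z up, front (gate) to its -x. Three 4 mm guard walls at own x = +140 and y = +-140 mm, tops 150 mm above the bench; the gate closes x = -140 mm; the deck goes on as a ledge to x = -230 mm
- lap_center (a point): centre of the lap plate, on its surface (80 mm above the bench), axes as the machine's: the axis of the pile. Round it stands the brass work holder, 76 mm across, on which the weights are piled. How far its flat top stands above the lap plate depends on the work under it and is not known: 10 to 30 mm. It does not give under load
- gate (a joint): angle of the guard gate, rad: 0 shut, opens outwards, 1.55 to 1.68 at the start, at most 1.85. Upright panel 218 mm wide, 6 mm thick, 98 to 150 mm above the bench, hinged at the machine's (-140, -112) mm; shut, it runs from there along +y. Slight friction; stays where left. Latch case and pull bar stand up to 21 mm off its outer face, lower than 122 mm above the bench
- tongue (a joint): travel of the gate's sprung latch tongue, m: 0 fully out, 0.009 pushed in. It stands out of the gate's free edge, sloped on its leading side. In the last 0.08 rad of closing the strike, a steel lip on the post, presses it in by about 7 mm (roughly 5 to 10 N at the free edge); some 0.01 rad before fully shut it springs out behind the strike and holds the gate
- gate_hinge (a point): on the gate's upright hinge axis, 143 mm above the bench; axes turn with the gate: +y along the panel to its free edge (220 mm), -x out of its outer face, z up
- gate_push (a point): on the gate's plain outer face, 180 mm from the hinge axis and 7 mm below the top edge: a good place to push; axes turn with the gate: -x points out of the outer face
- start (a joint): travel of the start button, m: 0 is up, 0.006 fully down (5 N, springs back). A grey round button, 30 mm across, in a black collar on the ledge in front of the gate
- start_top (a point): centre of the start button's top face, about 22 mm above the deck; push straight down
- mat: black rubber mat 240 x 220 mm, 4 mm thick, fixed to the bench, on which the weights lie at the start; origin under its centre
- brush: wooden bench brush 160 mm long lying flat on the lap plate in front of the work holder. Long axis = own x; origin at the middle of its length at the underside. The handle (x = -80 to +20 mm) is 22 mm wide and 16 mm thick; the bristle head (x = +20 to +80 mm) is 38 mm wide and 24 mm thick. 0.09 kg; pinch the handle across near x = 0
- tray: grey open tool tray 230 x 100 mm outside, 28 mm high, walls and floor 4 mm, fixed to the bench; long axis = own x; origin under its centre
- weight1: the largest loose weight of the set: plain turned steel disc 70 mm across, 30 mm thick, about 0.91 kg, lying flat on the mat; origin at the centre of the disc, z along its axis; both faces are alike, either may be up. May be absent (then its state is None)
- weight2: the second largest loose weight of the set: plain turned steel disc 63 mm across, 24 mm thick, about 0.59 kg, lying flat on the mat; origin at the centre of the disc, z along its axis; both faces are alike, either may be up. May be absent (then its state is None)
- weight3: the third largest loose weight of the set: plain turned steel disc 56 mm across, 18 mm thick, about 0.35 kg, lying flat on the mat; origin at the centre of the disc, z along its axis; both faces are alike, either may be up. May be absent (then its state is None)
- weight4: the smallest loose weight of the set: plain turned steel disc 50 mm across, 13 mm thick, about 0.2 kg, lying flat on the mat; origin at the centre of the disc, z along its axis; both faces are alike, either may be up. May be absent (then its state is None)
- compound_bar: reddish bar of polishing compound 120 x 45 x 35 mm; bystander, leave it alone
- pin0: brass pin 12 mm thick, 80 mm long, lying; bystander, leave it alone
- pin1: second brass pin, the same; bystander, leave it alone
- pliers: pliers 170 mm long, lying; bystander, leave it alone

How it is judged (in metres and radians):
On the way, in this order (a step that is already met when the one before it is completed fails the run):
1. the brush lies flat in the tool tray, let go (x of brush in the frame of tray between -0.045 and 0.045 m and y of brush in the frame of tray between -0.035 and 0.035 m and z of brush in the frame of tray below 0.022 m and angle between brush's own z axis and vertical below 0.25 rad and contact force between the fingers and brush below 0.1 N and linear speed of brush below 0.02 m/s), for 0.2 s.
2. the largest weight, if present, is lowered level onto the pile, within 15 mm of its axis: it rests on what is below while it is still held (contact force between weight1 and machine above 0.3 N and contact force between the fingers and weight1 above 0.5 N and horizontal distance between weight1 and lap_center below 0.015 m and angle between the z axis of weight1 and the z axis of lap_center, either way round below 0.1 rad and linear speed of weight1 below 0.05 m/s), for 0.1 s.
3. the second largest weight, if present, is lowered level onto the pile, within 15 mm of its axis: it rests on what is below while it is still held ((contact force between weight2 and machine above 0.3 N or contact force between weight2 and weight1 above 0.3 N) and contact force between the fingers and weight2 above 0.5 N and horizontal distance between weight2 and lap_center below 0.015 m and angle between the z axis of weight2 and the z axis of lap_center, either way round below 0.1 rad and linear speed of weight2 below 0.05 m/s), for 0.1 s.
4. the third largest weight, if present, is lowered level onto the pile, within 15 mm of its axis: it rests on what is below while it is still held ((contact force between weight3 and machine above 0.3 N or contact force between weight3 and weight1 above 0.3 N or contact force between weight3 and weight2 above 0.3 N) and contact force between the fingers and weight3 above 0.5 N and horizontal distance between weight3 and lap_center below 0.015 m and angle between the z axis of weight3 and the z axis of lap_center, either way round below 0.1 rad and linear speed of weight3 below 0.05 m/s), for 0.1 s.
5. the smallest weight, if present, is lowered level onto the pile, within 15 mm of its axis: it rests on what is below while it is still held ((contact force between weight4 and machine above 0.3 N or contact force between weight4 and weight1 above 0.3 N or contact force between weight4 and weight2 above 0.3 N or contact force between weight4 and weight3 above 0.3 N) and contact force between the fingers and weight4 above 0.5 N and horizontal distance between weight4 and lap_center below 0.015 m and angle between the z axis of weight4 and the z axis of lap_center, either way round below 0.1 rad and linear speed of weight4 below 0.05 m/s), for 0.1 s.
6. the gate is shut (within 0.03 rad) and its tongue has snapped out (within 2 mm) (value of joint gate below 0.03 rad and value of joint tongue below 0.002 m), for 0.2 s.
7. the start button is pressed down, at least 4.5 mm of its 6 mm (value of joint start above 0.0045 m), for 0.05 s.
At the end, for the whole second after the job is handed in: Brush flat and released in the tray (middle within 45 mm along, 35 mm across); all weights present level (0.08 rad), still, in one pile on the holder, each within 13 mm of its axis, smaller above larger; gate within 0.03 rad of shut, tongue out within 2 mm (all of step 1 and all of step 6 and horizontal distance between each of weight1, weight2, weight3, weight4 and lap_center below 0.013 m and angle between the z axis of each of weight1, weight2, weight3, weight4 and the z axis of lap_center, either way round below 0.08 rad and linear speed of each of weight1, weight2, weight3, weight4 below 0.02 m/s and z of weight1 in the frame of lap_center above 0.021 m and z of weight2 in the frame of lap_center above 0.018 m and ((angle between weight1's own z axis and vertical below 1 rad and z of weight2 in the frame of weight1 above 0.008 m) or (angle between weight1's own z axis and vertical above 2 rad and z of weight2 in the frame of weight1 below -0.008 m)) and z of weight3 in the frame of lap_center above 0.015 m and ((angle between weight1's own z axis and vertical below 1 rad and z of weight3 in the frame of weight1 above 0.008 m) or (angle between weight1's own z axis and vertical above 2 rad and z of weight3 in the frame of weight1 below -0.008 m)) and ((angle between weight2's own z axis and vertical below 1 rad and z of weight3 in the frame of weight2 above 0.008 m) or (angle between weight2's own z axis and vertical above 2 rad and z of weight3 in the frame of weight2 below -0.008 m)) and z of weight4 in the frame of lap_center above 0.0125 m and ((angle between weight1's own z axis and vertical below 1 rad and z of weight4 in the frame of weight1 above 0.008 m) or (angle between weight1's own z axis and vertical above 2 rad and z of weight4 in the frame of weight1 below -0.008 m)) and ((angle between weight2's own z axis and vertical below 1 rad and z of weight4 in the frame of weight2 above 0.008 m) or (angle between weight2's own z axis and vertical above 2 rad and z of weight4 in the frame of weight2 below -0.008 m)) and ((angle between weight3's own z axis and vertical below 1 rad and z of weight4 in the frame of weight3 above 0.008 m) or (angle between weight3's own z axis and vertical above 2 rad and z of weight4 in the frame of weight3 below -0.008 m))); the robot touches nothing.
It fails at once if the start button is pressed while the gate is not latched (value of joint start above 0.003 m and not (value of joint gate below 0.03 rad and value of joint tongue below 0.002 m)).
It fails at once if a bystander is shifted by more than 50 mm (distance of any of compound_bar, pin0, pin1, pliers from where it was at the start of the episode above 0.05 m).
Of weight1, weight2, weight3, weight4 only 3 to 4 are there at a start; the rules pass over those that are not, and their reading is None.
At some moment in a run one of brush, weight3, weight4 may be knocked a few centimetres aside while the robot is not near it.
It also fails if it takes over 210 s, if anything falls off the work surface, if the arm or the gripper's body presses on something with over 40 N, if the wrist force passes 120 N, or if a joint passes its speed limit or range.

## Working session

There is one attempt and no reset: what is moved stays moved. The work goes in short steps, Python scripts to look and compute and a tool call to move; the robot and the scene stay as the last step left them, time stands still between calls to the robot, and variables do not carry over. Pictures are saved under pics/ and viewed, at most 14 in all, crops included, and the job is handed in when it is done.

```bash
ls; mkdir -p pics; python3 - <<'E'
from plant import arm, optics, status, job
import cv2
s=status.read_state();print({k:s[k] for k in('clock','position','ee_rot','wrist_force','width')})
for n in('top','side','wrist'):
    cv2.imwrite(f'pics/{n}0.png',optics.get_image(n));c=optics.calibration(n);print(n,c)
E
```

```text
pics
plant.py
{'clock': 0.0, 'position': array([ 0.28644926, -0.58294844,  0.22165819]), 'ee_rot': array([-1.79907575e+02,  5.92903119e-03,  2.61717904e+01]), 'wrist_force': array([-0.01672664, -0.64817911,  0.03581082]), 'width': 0.08688909988751205}
top {'mtx': array([[467.53503206,   0.        , 320.61179741],
       [  0.        , 467.53503206, 188.62225126],
       [  0.        ,   0.        ,   1.        ]]), 'k1': -0.07962676439577916, 'world_from_camera': array([[ 0.02248311, -0.99349795,  0.11160791,  0.35267073],
       [-0.9997378 , -0.02282703, -0.00180452, -0.0385147 ],
       [ 0.00434046, -0.11153808, -0.99375068,  1.66340759],
       [ 0.        ,  0.        ,  0.        ,  1.        ]])}
side {'mtx': array([[452.20308892,   0.        , 320.16569707],
       [  0.        , 452.20308892, 196.15821988],
       [  0.        ,   0.        ,   1.        ]]), 'k1': -0.07234254516609442, 'world_from_camera': array([[ 0.99633729, -0.04345361,  0.07364644,  0.4470797 ],
       [-0.08443764, -0.63594551,  0.76710077, -0.93568039],
       [ 0.01350183, -0.77050963, -0.63728534,  0.87299276],
       [ 0.        ,  0.        ,  0.        ,  1.        ]])}
wrist {'mtx': array([[336.2204453 ,   0.        , 317.4579806 ],
       [  0.        , 336.2204453 , 193.53709721],
       [  0.        ,   0.        ,   1.        ]]), 'k1': -0.009708670412098816, 'tool_from_camera': array([[ 6.07300889e-04, -9.68984451e-01, -2.47120951e-01,
         6.63887822e-02],
       [ 9.99999633e-01,  4.39294030e-04,  7.34990622e-04,
        -1.63503893e-04],
       [-6.03635726e-04, -2.47121307e-01,  9.68984363e-01,
        -1.62202506e-01],
       [ 0.00000000e+00,  0.00000000e+00,  0.00000000e+00,
         1.00000000e+00]])}
```

View pics/top0.png

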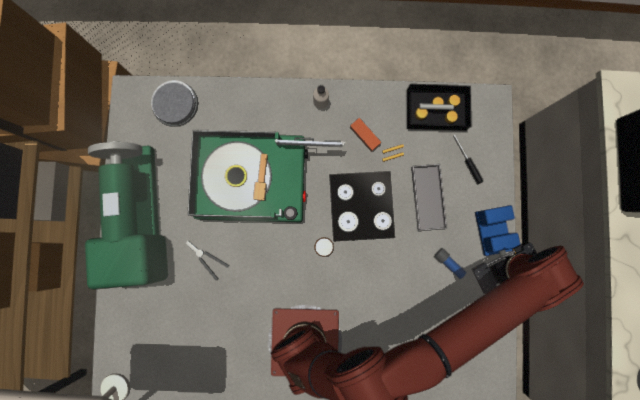

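View pics/side0.png

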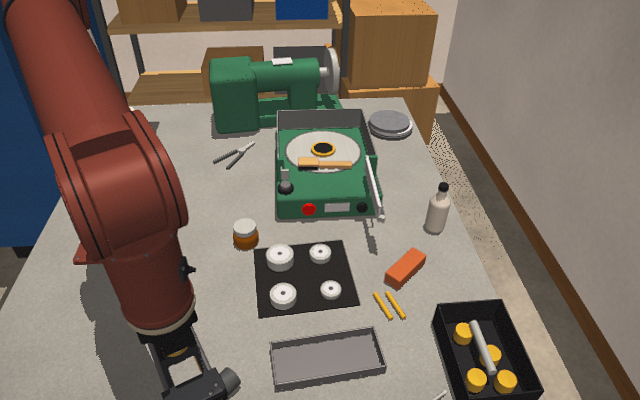

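Top: brush handle/head near (262,178), holder (236,176), weights at (346,191), (378,188), (348,222), (382,221), tray (429,197), button (291,212), gate at (310,143). Side: same layout. The white-lidded jar at (324,247) is not a weight.

```bash
cat > h.py <<'E'
import numpy as np, cv2
from scipy.spatial.transform import Rotation as Ro
from scipy.optimize import least_squares
from plant import arm, optics, status, job
def pose(s=None):
    s=s or status.read_state(); T=np.eye(4); T[:3,:3]=Ro.from_euler('xyz',s['ee_rot'],degrees=True).as_matrix(); T[:3,3]=s['position']; return T
def cam(n,T=None):
    c=optics.calibration(n); return c['mtx'],c['k1'],(c['world_from_camera'] if n!='wrist' else T@c['tool_from_camera'])
def ray(C,p):
    K,k,W=C; d=((p[0]-K[0,2])/K[0,0],(p[1]-K[1,2])/K[1,1]); d=np.array(d); u=d.copy()
    for _ in range(20): u=d/(1+k*(u@u))
    return W[:3,3],W[:3,:3]@np.array([*u,1])
def atz(C,p,z):
    o,d=ray(C,p); return o+d*(z-o[2])/d[2]
def proj(C,P):
    K,k,W=C; q=(np.asarray(P)-W[:3,3])@W[:3,:3]; u=q[...,:2]/q[...,2:]; u=u*(1+k*(u**2).sum(-1,keepdims=True)); return u*[K[0,0],K[1,1]]+K[:2,2]
def tri(Cs,ps):
    A=np.zeros((3,3));b=np.zeros(3)
    for C,p in zip(Cs,ps):
        o,d=ray(C,p);d=d/np.linalg.norm(d);M=np.eye(3)-np.outer(d,d);A+=M;b+=M@o
    return np.linalg.solve(A,b)
def snap(name):
    s=status.read_state(); T=pose(s); im=optics.get_image('wrist'); cv2.imwrite(f'pics/{name}.png',im); np.save(f'pics/{name}.npy',T); return im,T
def load(name): return cv2.imread(f'pics/{name}.png'),cam('wrist',np.load(f'pics/{name}.npy'))
def totool(dP,T=None):
    T=pose() if T is None else T; return T[:3,:3].T@np.asarray(dP)
E
python3 - <<'E'
from h import *
t=cam('top');s=cam('side')
for n,p,q in [('holder',(236,176),(323,149)),('wA',(346,191),(319,250)),('wB',(378,188),(330,287)),('wC',(348,222),(280,253)),('wD',(382,221),(284,291)),('tray',(429,197),(327,356)),('btn',(291,212),(286,186)),('bar',(365,134),(406,268)),('brushmid',(262,178),(325,162))]:
    print(n,tri([t,s],[p,q]).round(3),atz(t,p,.03).round(3))
E
```

```text
(no output)
```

View pics/wrist0.png

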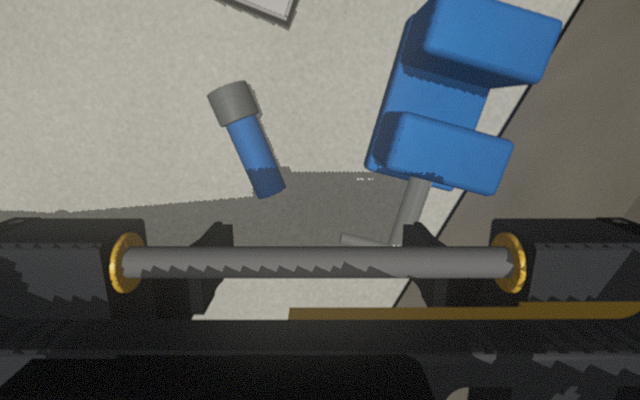

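nudge_tcp([
  [[0.054,-0.016,-0.027],[0,0,0]],
  [[0.054,-0.016,-0.027],[0,0,0]],
  [[0.054,-0.016,-0.027],[0,0,0]],
  [[0.054,-0.016,-0.027],[0,0,0]],
  [[0,0,0],[0,0,8.7]],
  [[0,0,0],[0,0,8.7]],
  [[0,0,0],[0,0,8.7]],
  [[0,0,0],[0,0,0]],
])

```text
clock: 1.15
position: [0.4523, -0.4305, 0.3303]
ee_rot: [-180.0, 0.0, 0.1]
wrist_force: [-0.2, -0.4, 0.7]
width: 0.0872
finger_force: 0.0
```

```bash
python3 -c "
from h import *
snap('tray1')"
```

nudge_tcp([
  [[0,-0.055,0],[0,0,0]],
  [[0,-0.055,0],[0,0,0]],
  [[0,-0.055,0],[0,0,0]],
  [[0,-0.055,0],[0,0,0]],
  [[0,0,0],[0,0,0]],
  [[0,0,0],[0,0,0]],
])

```text
clock: 1.95
position: [0.4519, -0.2112, 0.3307]
ee_rot: [180.0, -0.0, 0.2]
wrist_force: [-0.8, 0.5, -0.2]
width: 0.087
finger_force: 0.0
```

```bash
python3 -c "
from h import *
snap('mat1')"
```

nudge_tcp([
  [[0,-0.06,0],[0,0,0]],
  [[0,-0.06,0],[0,0,0]],
  [[0,-0.06,0],[0,0,0]],
  [[0,-0.06,0],[0,0,0]],
  [[0.05,-0.06,0],[0,0,0]],
  [[0.05,-0.06,0],[0,0,0]],
  [[0,0,0],[0,0,0]],
  [[0,0,0],[0,0,0]],
])

```text
clock: 3.0
position: [0.5321, 0.124, 0.3299]
ee_rot: [180.0, 0.1, 0.0]
wrist_force: [-0.3, -0.4, -0.2]
width: 0.0869
finger_force: 0.0
```

```bash
python3 -c "
from h import *
snap('mach1')
a=[cv2.imread(f'pics/{n}1.png') for n in('tray','mat','mach')]
cv2.imwrite('pics/c1.png',np.vstack([a[0][:230],a[1][:230]]))"
```

```text
(no output)
```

View pics/c1.png

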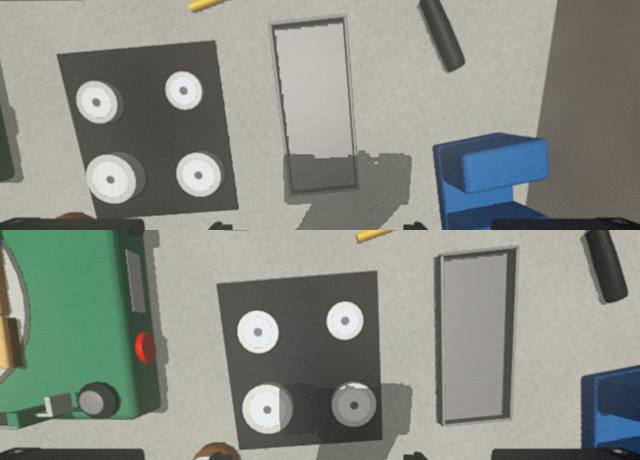

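View pics/mach1.png

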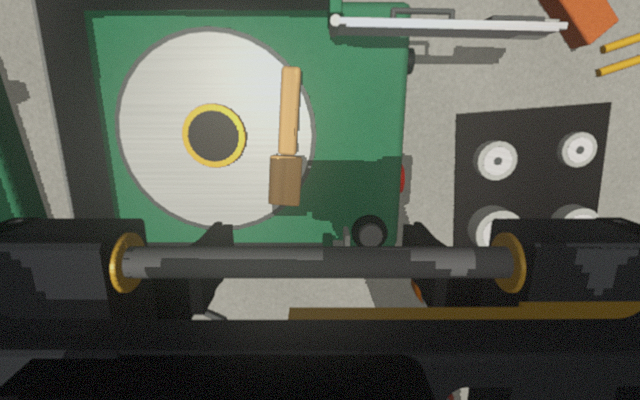

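Tray1: weight top centres (96,102),(183,90),(110,180),(198,175), tray corners (270,24),(345,16),(358,187),(290,193). Mat1: the same centres at (257,102),(345,91),(267,179),(354,175). Mach1: brush handle end (291,67), head joint (288,154), head end (285,205), holder ring centre (214,135), button (371,233), gate from (336,20) to (567,25).

nudge_tcp([
  [[0,-0.05,0],[0,0,0]],
  [[0,-0.05,0],[0,0,0]],
  [[0,0,0],[0,0,0]],
  [[0,0,0],[0,0,0]],
])

```text
clock: 3.55
position: [0.5318, 0.2237, 0.331]
ee_rot: [179.9, -0.1, -0.0]
wrist_force: [0.2, -0.3, 0.0]
width: 0.0874
finger_force: 0.0
```

```bash
python3 - <<'E'
from h import *
snap('mach2')
A,B=load('tray1')[1],load('mat1')[1]
for p,q in [((96,102),(257,102)),((183,90),(345,91)),((110,180),(267,179)),((198,175),(354,175))]: print(tri([A,B],[p,q]).round(4))
print('tray')
P=[]
for p,q in [((270,24),(435,24)),((345,16),(518,17)),((358,187),(510,188)),((290,193),(437,195))]:
    t=tri([A,B],[p,q]);print(t.round(4), atz(A,p,.028).round(4),atz(B,q,.028).round(4))
# weight blob outlines
for n in('tray1','mat1'):
    im,C=load(n); g=cv2.cvtColor(im,cv2.COLOR_BGR2GRAY)
    for c in cv2.findContours(((g>175)*255).astype('uint8')[:215],0,2)[0]:
        if 700<cv2.contourArea(c)<3500: print(n,cv2.boundingRect(c),cv2.contourArea(c))
im=cv2.imread('pics/mach2.png');cv2.imwrite('pics/c2.png',im[:230])
E
```

```text
[ 0.526  -0.1297  0.0207]
[ 0.5413 -0.249   0.0182]
[ 0.4215 -0.142   0.035 ]
[ 0.4271 -0.2634  0.0291]
tray
[ 0.6269 -0.3676  0.006 ] [ 0.6216 -0.3705  0.028 ] [ 0.6225 -0.3606  0.028 ]
[ 0.6313 -0.4652  0.0283] [ 0.6311 -0.4652  0.028 ] [ 0.6316 -0.4654  0.028 ]
[ 0.4086 -0.4892  0.0241] [ 0.41   -0.4887  0.028 ] [ 0.409  -0.4869  0.028 ]
[ 0.3947 -0.3904  0.0086] [ 0.4009 -0.392   0.028 ] [ 0.3983 -0.3833  0.028 ]
tray1 (177, 153, 44, 43) 1410.5
tray1 (77, 82, 40, 41) 1234.0
tray1 (166, 72, 36, 37) 1002.0
mat1 (243, 155, 37, 48) 1446.5
mat1 (238, 81, 40, 42) 1284.5
mat1 (327, 72, 36, 38) 1013.5
```

View pics/c2.png

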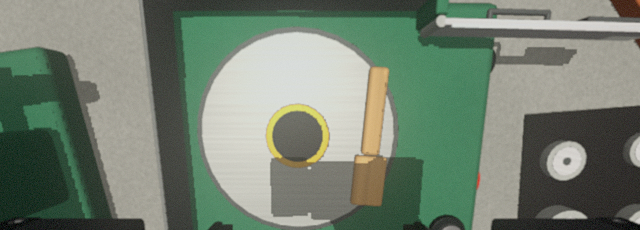

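Mach2 shows the holder ring centre at (297,136), brush handle end (378,67), joint (371,154), head end (367,205), gate top edge starting at (440,22).

```bash
python3 - <<'E'
from h import *
A,B=load('mach1')[1],load('mach2')[1];M=load('mat1')[1]
cs=[]
for n in('mach1','mach2'):
    im,C=load(n);h=cv2.cvtColor(im,cv2.COLOR_BGR2HSV);m=cv2.inRange(h,(22,120,70),(35,255,255));m[230:]=0
    c=max(cv2.findContours(m,0,1)[0],key=cv2.contourArea);e=cv2.fitEllipse(cv2.convexHull(c));print(n,e);cs.append(e[0])
    # plate edge
    g=((h[...,1]<45)&(h[...,2]>60)).astype('uint8')*255;g[225:]=0;g[:25]=0
    c=max(cv2.findContours(cv2.morphologyEx(g,2,np.ones((5,5))),0,1)[0],key=cv2.contourArea);print(cv2.boundingRect(c))
H=tri([A,B],cs);print('holder',H)
for n,p,q in [('end',(291,67),(378,67)),('joint',(288,154),(371,154)),('headend',(285,205),(367,205))]: print(n,tri([A,B],[p,q]).round(4),atz(A,p,.096).round(4),atz(B,q,.096).round(4))
print('btn',tri([A,M],[(371,233),(97,171)]))
print('btn z',atz(A,(371,233),.102),atz(M,(97,171),.102))
print('hinge',atz(A,(336,20),.15),atz(B,(440,22),.15),'free',atz(A,(567,25),.15))
# machine edges: deck right corner etc
print('mach front corners', atz(M,(130,0),.08),atz(M,(157,185),.08))
E
```

```text
mach1 ((213.5857391357422, 135.04660034179688), (60.17071533203125, 64.49725341796875), 135.26568603515625)
(329, 25, 311, 200)
mach2 ((297.2634582519531, 135.01983642578125), (60.47132873535156, 62.498992919921875), 114.44477081298828)
(197, 27, 176, 198)
holder [0.56701683 0.24698104 0.08767956]
end [0.6437 0.1536 0.0856] [0.6423 0.1529 0.096 ] [0.6428 0.1554 0.096 ]
joint [0.5448 0.1587 0.0908] [0.5454 0.1582 0.096 ] [0.5456 0.1595 0.096 ]
headend [0.4841 0.1627 0.1008] [0.4827 0.1632 0.096 ] [0.4827 0.162  0.096 ]
btn [0.44397109 0.05554324 0.09171798]
btn z [0.44848456 0.05721523 0.102     ] [0.44536673 0.04893674 0.102     ]
hinge [0.67763236 0.10635516 0.15      ] [0.67664404 0.10828927 0.15      ] free [ 0.67437146 -0.11047804  0.15      ]
mach front corners [ 0.63420313 -0.00303786  0.08      ] [ 0.42356206 -0.00971889  0.08      ]
```

nudge_tcp([
  [[0.016,0.033,0],[0,0,2.9]],
  [[0.016,0.033,0],[0,0,0]],
  [[0,0,0.05],[0,0,0]],
  [[0,0,0.05],[0,0,0]],
  [[0,0,0.04],[0,0,0]],
  [[0,0,0.03],[0,0,0]],
  [[0,0,0],[0,0,0]],
  [[0,0,0],[0,0,0]],
], aperture=0.045)

```text
clock: 4.6
position: [0.5628, 0.158, 0.1622]
ee_rot: [-180.0, -0.1, -2.9]
wrist_force: [-0.6, 0.6, 1.1]
width: 0.0451
finger_force: 0.0
```

```bash
python3 - <<'E'
from h import *
snap('br')
E
```

```text
(no output)
```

View pics/br.png

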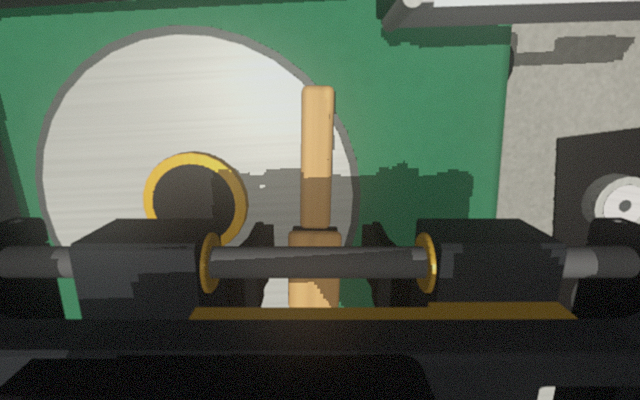

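The handle is centred between the fingers (columns 302–334, row 90–228). Descend and grip.

nudge_tcp([
  [[0,0,0.035],[0,0,0]],
  [[0,0,0.03],[0,0,0]],
  [[0,0,0.0125],[0,0,0]],
  [[0,0,0],[0,0,0]],
])

```text
clock: 5.15
position: [0.5621, 0.1588, 0.0836]
ee_rot: [-180.0, -0.0, -2.8]
wrist_force: [0.2, -0.3, 0.3]
width: 0.045
finger_force: 0.0
```

nudge_tcp([
  [[0,0,0],[0,0,0]],
  [[0,0,0],[0,0,0]],
  [[0,0,0],[0,0,0]],
  [[0,0,0],[0,0,0]],
], aperture=0.01, grip_n=20)

```text
clock: 5.65
position: [0.5623, 0.1589, 0.0837]
ee_rot: [-180.0, -0.1, -2.8]
wrist_force: [-0.7, 0.2, 4.7]
width: 0.0217
finger_force: 19.9
```

nudge_tcp([
  [[0,0,-0.03],[0,0,0]],
  [[0,0,-0.06],[0,0,0]],
  [[0,0,-0.056],[0,0,0]],
], grip_n=25)

```text
clock: 6.02
position: [0.5615, 0.1587, 0.2306]
ee_rot: [180.0, 0.0, -2.8]
wrist_force: [0.9, 0.8, -1.1]
width: 0.0221
finger_force: 24.9
```

nudge_tcp([
  [[-0.0018,0.058,0],[0,0,0]],
  [[-0.0018,0.058,0],[0,0,0]],
  [[-0.0018,0.058,0],[0,0,0]],
  [[-0.0018,0.058,0],[0,0,0]],
  [[-0.0018,0.058,0],[0,0,0]],
  [[-0.0018,0.058,0],[0,0,0]],
  [[-0.0018,0.058,0],[0,0,0]],
  [[-0.0018,0.058,0],[0,0,0]],
  [[-0.0018,0.058,0],[0,0,0]],
  [[-0.0018,0.062,0],[0,0,0]],
  [[0,0,0],[0,0,-8.5]],
  [[0,0,0],[0,0,0]],
])

```text
clock: 7.52
position: [0.5148, -0.4237, 0.2283]
ee_rot: [-179.9, 0.0, 5.6]
wrist_force: [0.1, 0.9, -1.2]
width: 0.0218
finger_force: 24.9
```

```bash
python3 - <<'E'
from h import *
T=pose();print(totool(np.array([.5154,-.4238,.010])-T[:3,3],T).round(4))
E
```

```text
[0.0007 0.0004 0.2183]
```

nudge_tcp([
  [[0,0,0.06],[0,0,0]],
  [[0,0,0.06],[0,0,0]],
  [[0,0,0.05],[0,0,0]],
  [[0,0,0.03],[0,0,0]],
  [[0,0,0.012],[0,0,0]],
  [[0,0,0.004],[0,0,0]],
  [[0,0,0.003],[0,0,0]],
  [[0,0,0],[0,0,0]],
])

```text
clock: 8.52
position: [0.5156, -0.424, 0.0111]
ee_rot: [179.9, -0.1, 5.6]
wrist_force: [-0.0, 0.0, -0.7]
width: 0.0213
finger_force: 24.9
```

nudge_tcp([
  [[0,0,0],[0,0,0]],
  [[0,0,0],[0,0,0]],
  [[0,0,0],[0,0,0]],
], aperture=0.045)

```text
clock: 8.9
position: [0.5152, -0.4237, 0.0103]
ee_rot: [180.0, -0.0, 5.7]
wrist_force: [-0.1, 0.2, 0.0]
width: 0.0417
finger_force: 0.0
```

nudge_tcp([
  [[0,0,-0.02],[0,0,0]],
  [[0,0,-0.04],[0,0,0]],
  [[0,0,-0.06],[0,0,0]],
  [[-0.02,0,-0.06],[0,0,0]],
  [[0,0,0],[0,0,0]],
])

```text
clock: 9.52
position: [0.4966, -0.4282, 0.1973]
ee_rot: [179.5, -0.4, 5.6]
wrist_force: [-0.2, -0.0, -1.1]
width: 0.0448
finger_force: 0.0
```

```bash
python3 - <<'E'
from h import *
snap('tr')
E
```

```text
(no output)
```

View pics/tr.png

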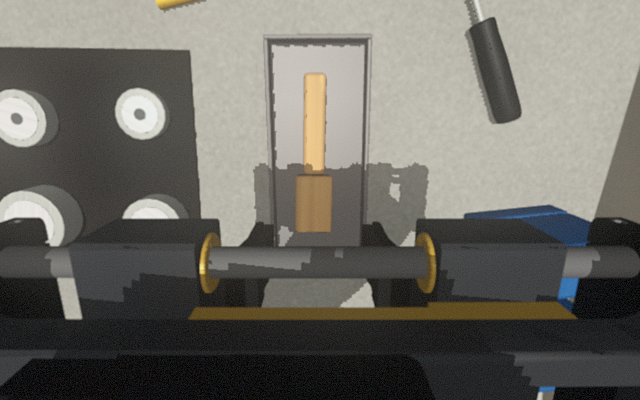

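Brush lies in the tray (rows 72–232, column 315, tray columns 266–370). Now weight1.

```bash
cat >> h.py <<'E'
def disc(guess,r,save):
    """wrist-camera measurement of a disc's top face, near guess (world, top face centre), radius r"""
    im,T=snap(save); C=cam('wrist',T); u=proj(C,np.array(guess)); R=r*np.linalg.norm(proj(C,np.array(guess)+T[:3,:3]@[0,.01,0])-u)/.01
    g=cv2.createCLAHE(3).apply(cv2.cvtColor(im,cv2.COLOR_BGR2GRAY)); x0,y0=(u-2.2*R).clip(0).astype(int); x1,y1=(u+2.2*R).astype(int)
    c=cv2.HoughCircles(cv2.GaussianBlur(g[y0:min(y1,235),x0:x1],(3,3),0),cv2.HOUGH_GRADIENT_ALT,1.5,10,param1=200,param2=.6,minRadius=int(R*.88),maxRadius=int(R*1.12))
    print('pred',u.round(1),round(R,1)); 
    for q in ([] if c is None else c[0][:4]): print('circ',(q[:2]+[x0,y0]).round(1),q[2].round(1),'world',(w:=atz(C,q[:2]+[x0,y0],guess[2])).round(4),'tool d',totool(w-T[:3,3],T).round(4))
E
```

nudge_tcp([
  [[0,0,0],[0,0,5.6]],
  [[-0.015,-0.057,0],[0,0,0]],
  [[-0.015,-0.057,0],[0,0,0]],
  [[-0.015,-0.057,0],[0,0,0]],
  [[-0.015,-0.057,0],[0,0,0]],
  [[-0.015,-0.057,0],[0,0,0]],
  [[0,0,0],[0,0,0]],
  [[0,0,0],[0,0,0]],
], aperture=0.087)

```text
clock: 10.58
position: [0.4199, -0.1408, 0.1893]
ee_rot: [180.0, 0.0, 0.1]
wrist_force: [-0.8, -0.6, -0.7]
width: 0.087
finger_force: 0.0
```

```bash
python3 - <<'E'
from h import *
disc([.4215,-.142,.034],.035,'w1')
E
```

```text
pred [318.2 177.3] 36.4
circ [319. 175.] 35.9 world [ 0.4238 -0.1428  0.034 ] tool d [0.0039 0.0019 0.1553]
```

nudge_tcp([
  [[0.003,0.002,0.05],[0,0,0]],
  [[0,0,0.05],[0,0,0]],
  [[0,0,0.04],[0,0,0]],
  [[0,0,0.03],[0,0,0]],
  [[0,0,0.01],[0,0,0]],
  [[0,0,0],[0,0,0]],
])

```text
clock: 11.38
position: [0.423, -0.1431, 0.0092]
ee_rot: [-180.0, 0.1, 0.0]
wrist_force: [0.5, -0.2, 0.8]
width: 0.087
finger_force: 0.0
```

nudge_tcp([
  [[0,0,0],[0,0,0]],
  [[0,0,0],[0,0,0]],
  [[0,0,0],[0,0,0]],
], aperture=0.055, grip_n=45)

```text
clock: 11.75
position: [0.4238, -0.1424, 0.0103]
ee_rot: [180.0, -0.1, 0.1]
wrist_force: [-0.7, 3.3, 6.7]
width: 0.0694
finger_force: 45.0
```

nudge_tcp([
  [[0,0,-0.02],[0,0,0]],
  [[0,0,-0.06],[0,0,0]],
  [[0,0,-0.06],[0,0,0]],
  [[0,0,-0.06],[0,0,0]],
  [[0,0,-0.05],[0,0,0]],
  [[0,0,0],[0,0,0]],
])

```text
clock: 12.5
position: [0.4244, -0.1431, 0.2625]
ee_rot: [179.9, -0.3, 0.1]
wrist_force: [0.8, -0.0, -9.2]
width: 0.0694
finger_force: 45.0
```

```bash
python3 - <<'E'
from h import *
T=pose();print(totool(np.array([.567,.247,.26])-T[:3,3],T).round(4))
E
```

```text
[ 0.143  -0.3899  0.0023]
```

nudge_tcp([
  [[0.0204,-0.0557,0],[0,0,0]],
  [[0.0204,-0.0557,0],[0,0,0]],
  [[0.0204,-0.0557,0],[0,0,0]],
  [[0.0204,-0.0557,0],[0,0,0]],
  [[0.0204,-0.0557,0],[0,0,0]],
  [[0.0204,-0.0557,0],[0,0,0]],
  [[0.0204,-0.0557,0],[0,0,0]],
  [[0,0,0],[0,0,0]],
  [[0,0,0],[0,0,0]],
])

```text
clock: 13.62
position: [0.5644, 0.247, 0.2565]
ee_rot: [179.9, 0.2, 0.1]
wrist_force: [-0.1, -0.6, -7.6]
width: 0.0694
finger_force: 45.0
```

```bash
python3 - <<'E'
from h import *
B=load('mach2')[1];c=load('br')[1]
for z in(.09,.1,.11): print(atz(B,(297.2,135),z).round(4))
im,T=snap('hold');cv2.imwrite('pics/c3.png',im)
T=pose();print(T[:3,3],totool(np.array([.567,.247,.26])-T[:3,3],T).round(4))
E
```

```text
[0.5674 0.2469 0.09  ]
[0.5681 0.2464 0.1   ]
[0.5689 0.2458 0.11  ]
[0.56482612 0.24609579 0.25726262] [ 0.0022 -0.0009 -0.0027]
```

View pics/c3.png

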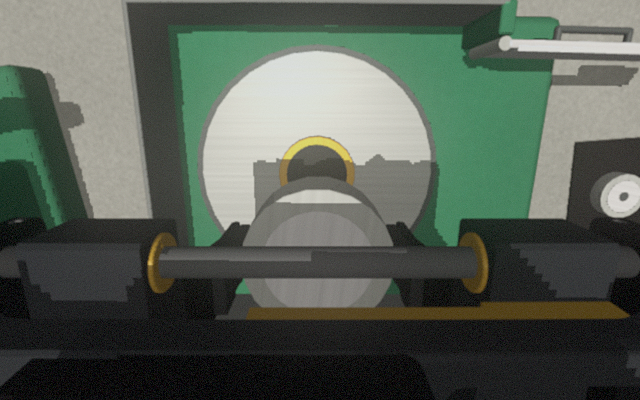

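```bash
python3 - <<'E'
from h import *
im,C=load('hold');h=cv2.cvtColor(im,cv2.COLOR_BGR2HSV)
G=cv2.Canny(cv2.cvtColor(im,cv2.COLOR_BGR2GRAY),60,120);D=cv2.distanceTransform(255-G,cv2.DIST_L2,5)
a=np.radians(np.arange(0,360,2))
def f(p):
    P=np.c_[p[0]+.116*np.cos(a),p[1]+.116*np.sin(a),np.full(len(a),.08)];u=proj(C,P);ok=(u[:,1]<210);d=cv2.remap(D,u[:,0].astype('f4'),u[:,1].astype('f4'),1).ravel();return np.where(ok,np.minimum(d,8),0)
r=min((least_squares(f,[x,y],diff_step=1e-3,loss='soft_l1') for x in(.562,.567,.572) for y in(.243,.247,.251)),key=lambda r:r.cost);print(r.x,r.cost,np.median(f(r.x)))
E
```

```text
[0.56617959 0.24719792] 6.522109270095825 0.046875
```

nudge_tcp([
  [[0.003,0,0.05],[0,0,0]],
  [[0,0,0.05],[0,0,0]],
  [[0,0,0.03],[0,0,0]],
  [[0,0,0],[0,0,0]],
])

```text
clock: 14.18
position: [0.5669, 0.2445, 0.1266]
ee_rot: [179.8, 0.3, -0.0]
wrist_force: [0.8, -0.4, -6.6]
width: 0.0694
finger_force: 45.0
```

nudge_tcp([
  [[0,-0.002,0.003],[0,0,0]],
  [[0,0,0.003],[0,0,0]],
  [[0,0,0],[0,0,0]],
])

```text
clock: 14.55
position: [0.5687, 0.2495, 0.1241]
ee_rot: [-180.0, -0.1, 0.1]
wrist_force: [-0.2, -0.7, -8.1]
width: 0.0693
finger_force: 45.0
```

nudge_tcp([
  [[0,0,0.003],[0,0,0]],
  [[0,0,0.003],[0,0,0]],
  [[0,0,0],[0,0,0]],
])

```text
clock: 14.92
position: [0.5682, 0.2492, 0.117]
ee_rot: [180.0, 0.0, 0.1]
wrist_force: [0.3, 0.0, -7.3]
width: 0.0694
finger_force: 45.0
```

nudge_tcp([
  [[0,0,0.003],[0,0,0]],
  [[0,0,0.002],[0,0,0]],
  [[0,0,0],[0,0,0]],
])

```text
clock: 15.3
position: [0.5683, 0.2493, 0.1121]
ee_rot: [180.0, 0.0, 0.1]
wrist_force: [-0.2, -0.6, -7.3]
width: 0.0692
finger_force: 45.0
```

nudge_tcp([
  [[0,0,0.002],[0,0,0]],
  [[0,0,0.002],[0,0,0]],
  [[0,0,0],[0,0,0]],
])

```text
clock: 15.68
position: [0.5683, 0.2493, 0.1081]
ee_rot: [180.0, 0.0, 0.1]
wrist_force: [0.6, 0.4, -7.8]
width: 0.069
finger_force: 45.0
```

nudge_tcp([
  [[-0.0015,0.002,0.002],[0,0,0]],
  [[0,0,0.002],[0,0,0]],
  [[0,0,0],[0,0,0]],
])

```text
clock: 16.05
position: [0.5668, 0.2473, 0.1041]
ee_rot: [180.0, 0.0, 0.1]
wrist_force: [0.3, 0.8, -7.2]
width: 0.0691
finger_force: 45.0
```

nudge_tcp([
  [[0,0,0.002],[0,0,0]],
  [[0,0,0.002],[0,0,0]],
  [[0,0,0],[0,0,0]],
])

```text
clock: 16.42
position: [0.5668, 0.2473, 0.1001]
ee_rot: [180.0, 0.0, 0.1]
wrist_force: [0.2, -0.9, -8.0]
width: 0.0696
finger_force: 45.0
```

nudge_tcp([
  [[0,0,0.001],[0,0,0]],
  [[0,0,0.001],[0,0,0]],
  [[0,0,0],[0,0,0]],
])

```text
clock: 16.8
position: [0.5669, 0.2474, 0.0983]
ee_rot: [180.0, 0.0, 0.1]
wrist_force: [-0.0, 0.1, -7.5]
width: 0.069
finger_force: 45.0
```

nudge_tcp([
  [[0,0,0.001],[0,0,0]],
  [[0,0,0.001],[0,0,0]],
  [[0,0,0],[0,0,0]],
])

```text
clock: 17.18
position: [0.567, 0.2474, 0.0968]
ee_rot: [180.0, -0.0, 0.1]
wrist_force: [-2.8, -2.5, -1.4]
width: 0.0694
finger_force: 45.0
```

nudge_tcp([
  [[0,0,0.001],[0,0,0]],
  [[0,0,0.0005],[0,0,0]],
  [[0,0,0],[0,0,0]],
])

```text
clock: 17.55
position: [0.567, 0.2475, 0.0967]
ee_rot: [180.0, -0.0, 0.1]
wrist_force: [-7.5, -5.6, 11.9]
width: 0.0692
finger_force: 45.0
```

nudge_tcp([
  [[0,0,0],[0,0,0]],
  [[0,0,0],[0,0,0]],
  [[0,0,0],[0,0,0]],
], aperture=0.087)

```text
clock: 17.92
position: [0.5672, 0.2476, 0.095]
ee_rot: [-180.0, -0.0, 0.1]
wrist_force: [-0.1, -0.0, -0.2]
width: 0.085
finger_force: 0.0
```

nudge_tcp([
  [[0,0,-0.03],[0,0,0]],
  [[0,0,-0.06],[0,0,0]],
  [[0,0,-0.06],[0,0,0]],
  [[-0.0235,0.0565,0],[0,0,0]],
  [[-0.0235,0.0565,0],[0,0,0]],
  [[-0.0235,0.0565,0],[0,0,0]],
  [[-0.0235,0.0565,0],[0,0,0]],
  [[-0.0235,0.0565,0],[0,0,0]],
  [[-0.0235,0.0565,0],[0,0,0]],
  [[0,0.0565,0],[0,0,0]],
  [[0,0.0565,0],[0,0,0]],
  [[0,0.0565,0],[0,0,0]],
])

```text
clock: 19.42
position: [0.4265, -0.2631, 0.2451]
ee_rot: [180.0, -0.0, 0.1]
wrist_force: [0.9, -1.3, 0.5]
width: 0.0871
finger_force: 0.0
```

nudge_tcp([
  [[0,0,0.055],[0,0,0]],
  [[0,0,0],[0,0,0]],
  [[0,0,0],[0,0,0]],
])

```text
clock: 19.8
position: [0.4274, -0.2607, 0.1915]
ee_rot: [180.0, -0.1, 0.2]
wrist_force: [0.2, 0.1, 1.0]
width: 0.0868
finger_force: 0.0
```

```bash
python3 - <<'E'
from h import *
disc([.427,-.263,.028],.0315,'w2')
E
```

```text
pred [319.2 177.8] 31.9
circ [319.5 179. ] 31.6 world [ 0.4258 -0.2633  0.028 ] tool d [-0.0017  0.0025  0.1635]
```

nudge_tcp([
  [[-0.0015,0.0025,0.05],[0,0,0]],
  [[0,0,0.05],[0,0,0]],
  [[0,0,0.04],[0,0,0]],
  [[0,0,0.03],[0,0,0]],
  [[0,0,0.012],[0,0,0]],
  [[0,0,0],[0,0,0]],
])

```text
clock: 20.6
position: [0.4258, -0.2639, 0.0088]
ee_rot: [180.0, -0.0, 0.1]
wrist_force: [-0.3, -0.3, 0.7]
width: 0.087
finger_force: 0.0
```

nudge_tcp([
  [[0,0,0],[0,0,0]],
  [[0,0,0],[0,0,0]],
  [[0,0,0],[0,0,0]],
], aperture=0.05, grip_n=45)

```text
clock: 20.98
position: [0.4254, -0.2639, 0.0085]
ee_rot: [180.0, -0.1, 0.1]
wrist_force: [-0.0, 3.7, 1.8]
width: 0.0648
finger_force: 1.5
```

nudge_tcp([
  [[0,0,-0.02],[0,0,0]],
  [[0,0,-0.06],[0,0,0]],
  [[0,0,-0.06],[0,0,0]],
  [[0,0,-0.06],[0,0,0]],
  [[0,0,-0.05],[0,0,0]],
  [[0.0177,-0.0567,0],[0,0,0]],
  [[0.0177,-0.0567,0],[0,0,0]],
  [[0.0177,-0.0567,0],[0,0,0]],
  [[0,0,0],[0,0,0]],
])

```text
clock: 22.1
position: [0.4784, -0.0879, 0.2576]
ee_rot: [-179.9, 0.0, 0.6]
wrist_force: [0.4, -0.9, -6.2]
width: 0.0619
finger_force: 45.0
```

```bash
python3 - <<'E'
from h import *
T=pose();print(T[:3,3],totool(np.array([.567,.2474,.26])-T[:3,3],T).round(4))
E
```

```text
[ 0.47843721 -0.08786084  0.25759031] [ 0.0919 -0.3344 -0.0019]
```

nudge_tcp([
  [[0.0153,-0.0557,0],[0,0,0]],
  [[0.0153,-0.0557,0],[0,0,0]],
  [[0.0153,-0.0557,0],[0,0,0]],
  [[0.0153,-0.0557,0],[0,0,0]],
  [[0.0153,-0.0557,0],[0,0,0]],
  [[0.0153,-0.0557,0],[0,0,0]],
  [[0,0,0],[0,0,0]],
  [[0,0,0],[0,0,0]],
  [[0,0,0],[0,0,0]],
])

```text
clock: 23.22
position: [0.5696, 0.2388, 0.2575]
ee_rot: [179.9, 0.0, -0.1]
wrist_force: [-0.2, -0.6, -5.6]
width: 0.0624
finger_force: 45.0
```

```bash
python3 - <<'E'
from h import *
im,T=snap('hold2');cv2.imwrite('pics/c4.png',im[:320,100:540])
print(T[:3,3],totool(np.array([.567,.2474,.15])-T[:3,3],T).round(4))
E
```

```text
[0.56960568 0.23875652 0.25750663] [-0.0026 -0.0088  0.1075]
```

View pics/c4.png

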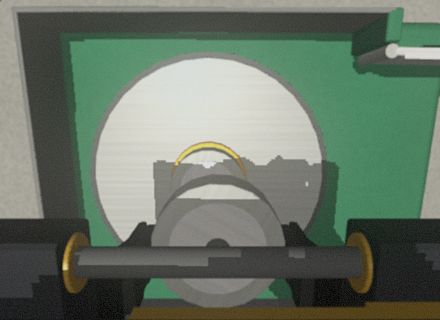

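Weight 2 hangs level and centred; weight 1 sits on the holder with the ring visible round it.

nudge_tcp([
  [[-0.0025,-0.0085,0.05],[0,0,0]],
  [[0,0,0.05],[0,0,0]],
  [[0,0,0.02],[0,0,0]],
  [[0,0,0.004],[0,0,0]],
  [[0,0,0],[0,0,0]],
  [[0,0,0],[0,0,0]],
])

```text
clock: 24.02
position: [0.5678, 0.2497, 0.1358]
ee_rot: [-179.9, -0.2, 0.1]
wrist_force: [-0.2, 0.8, -5.5]
width: 0.0625
finger_force: 45.0
```

nudge_tcp([
  [[0,0,0.002],[0,0,0]],
  [[0,0,0.001],[0,0,0]],
  [[0,0,0],[0,0,0]],
])

```text
clock: 24.4
position: [0.5667, 0.2492, 0.1308]
ee_rot: [180.0, 0.0, 0.1]
wrist_force: [0.4, -0.1, -5.6]
width: 0.0619
finger_force: 45.0
```

nudge_tcp([
  [[0,0.0018,0.001],[0,0,0]],
  [[0,0,0.001],[0,0,0]],
  [[0,0,0.001],[0,0,0]],
  [[0,0,0],[0,0,0]],
])

```text
clock: 24.9
position: [0.5667, 0.2474, 0.1277]
ee_rot: [-180.0, 0.0, 0.1]
wrist_force: [0.2, -0.2, -6.3]
width: 0.0622
finger_force: 45.0
```

nudge_tcp([
  [[0,0,0.001],[0,0,0]],
  [[0,0,0.001],[0,0,0]],
  [[0,0,0],[0,0,0]],
])

```text
clock: 25.28
position: [0.567, 0.2475, 0.1268]
ee_rot: [180.0, -0.0, 0.1]
wrist_force: [-3.9, -2.7, 5.6]
width: 0.062
finger_force: 45.0
```

nudge_tcp([
  [[0,0,0],[0,0,0]],
  [[0,0,0],[0,0,0]],
  [[0,0,0],[0,0,0]],
], aperture=0.08)

```text
clock: 25.65
position: [0.567, 0.2475, 0.1259]
ee_rot: [-180.0, -0.0, 0.1]
wrist_force: [-0.3, -0.3, 0.7]
width: 0.0784
finger_force: 0.0
```

nudge_tcp([
  [[0,0,-0.03],[0,0,0]],
  [[0,0,-0.06],[0,0,0]],
  [[0,0,-0.04],[0,0,0]],
  [[-0.0058,0.054,0],[0,0,0]],
  [[-0.0058,0.054,0],[0,0,0]],
  [[-0.0058,0.054,0],[0,0,0]],
  [[-0.0058,0.054,0],[0,0,0]],
  [[-0.0058,0.054,0],[0,0,0]],
  [[-0.0058,0.054,0],[0,0,0]],
  [[-0.0058,0.054,0],[0,0,0]],
  [[0,0,0.06],[0,0,0]],
  [[0,0,0],[0,0,0]],
])

```text
clock: 27.15
position: [0.5239, -0.1305, 0.1924]
ee_rot: [-179.9, 0.4, 0.0]
wrist_force: [-0.4, 0.9, 1.4]
width: 0.08
finger_force: 0.0
```

nudge_tcp([
  [[0,0,0],[0,0,0]],
])

```text
clock: 27.28
position: [0.5275, -0.1297, 0.1976]
ee_rot: [-180.0, -0.1, 0.2]
wrist_force: [0.5, 0.3, 0.4]
width: 0.0801
finger_force: 0.0
```

```bash
python3 - <<'E'
from h import *
disc([.526,-.13,.022],.028,'w3')
E
```

```text
pred [317.3 176.6] 27.4
circ [318.5 176. ] 27.1 world [ 0.5266 -0.1312  0.022 ] tool d [-0.0011  0.0015  0.1756]
```

nudge_tcp([
  [[-0.001,0.0015,0.05],[0,0,0]],
  [[0,0,0.05],[0,0,0]],
  [[0,0,0.05],[0,0,0]],
  [[0,0,0.03],[0,0,0]],
  [[0,0,0.009],[0,0,0]],
  [[0,0,0],[0,0,0]],
])

```text
clock: 28.08
position: [0.527, -0.1319, 0.0082]
ee_rot: [180.0, -0.1, 0.1]
wrist_force: [-0.4, -1.4, 0.0]
width: 0.0798
finger_force: 0.0
```

nudge_tcp([
  [[0,0,0],[0,0,0]],
  [[0,0,0],[0,0,0]],
  [[0,0,0],[0,0,0]],
  [[0,0,0],[0,0,0]],
], aperture=0.045, grip_n=40)

```text
clock: 28.58
position: [0.5261, -0.132, 0.0075]
ee_rot: [180.0, -0.0, 0.1]
wrist_force: [-1.0, 1.3, 6.2]
width: 0.0549
finger_force: 40.0
```

nudge_tcp([
  [[0,0,-0.02],[0,0,0]],
  [[0,0,-0.06],[0,0,0]],
  [[0,0,-0.06],[0,0,0]],
  [[0,0,-0.06],[0,0,0]],
  [[0,0,-0.06],[0,0,0]],
  [[0.0058,-0.054,0],[0,0,0]],
  [[0.0058,-0.054,0],[0,0,0]],
  [[0.0058,-0.054,0],[0,0,0]],
  [[0.0058,-0.054,0],[0,0,0]],
  [[0.0058,-0.054,0],[0,0,0]],
  [[0.0058,-0.054,0],[0,0,0]],
  [[0.0058,-0.054,0],[0,0,0]],
])

```text
clock: 30.08
position: [0.5656, 0.2471, 0.2678]
ee_rot: [180.0, -0.0, 0.0]
wrist_force: [0.5, -0.5, -2.4]
width: 0.0547
finger_force: 40.0
```

nudge_tcp([
  [[0,0,0],[0,0,0]],
  [[0,0,0],[0,0,0]],
])

```text
clock: 30.32
position: [0.5655, 0.2456, 0.2672]
ee_rot: [180.0, 0.0, 0.1]
wrist_force: [0.7, -1.4, -2.6]
width: 0.0553
finger_force: 40.0
```

```bash
python3 - <<'E'
from h import *
im,T=snap('hold3')
print(T[:3,3],totool(np.array([.567,.2474,.16])-T[:3,3],T).round(4))
E
```

```text
[0.56553799 0.24559639 0.26717145] [ 0.0015 -0.0019  0.1072]
```

nudge_tcp([
  [[0.0015,-0.0015,0.05],[0,0,0]],
  [[0,0,0.045],[0,0,0]],
  [[0,0,0.015],[0,0,0]],
  [[0,0,0.002],[0,0,0]],
  [[0,0,0],[0,0,0]],
  [[0,0,0],[0,0,0]],
])

```text
clock: 31.12
position: [0.5681, 0.2479, 0.1566]
ee_rot: [-179.9, -0.1, 0.1]
wrist_force: [-0.8, 0.3, -2.9]
width: 0.0553
finger_force: 40.0
```

nudge_tcp([
  [[0,0,0.002],[0,0,0]],
  [[0,0,0.001],[0,0,0]],
  [[0,0,0],[0,0,0]],
])

```text
clock: 31.5
position: [0.5673, 0.2474, 0.1518]
ee_rot: [180.0, 0.0, 0.1]
wrist_force: [0.1, -0.2, -2.7]
width: 0.0554
finger_force: 40.0
```

nudge_tcp([
  [[0,0,0.001],[0,0,0]],
  [[0,0,0.001],[0,0,0]],
  [[0,0,0],[0,0,0]],
])

```text
clock: 31.88
position: [0.5672, 0.2474, 0.1497]
ee_rot: [180.0, 0.0, 0.1]
wrist_force: [-0.3, -0.2, -3.2]
width: 0.055
finger_force: 40.0
```

nudge_tcp([
  [[0,0,0.001],[0,0,0]],
  [[0,0,0.0005],[0,0,0]],
  [[0,0,0],[0,0,0]],
])

```text
clock: 32.25
position: [0.5673, 0.2474, 0.1483]
ee_rot: [180.0, 0.0, 0.1]
wrist_force: [0.4, 0.1, -3.3]
width: 0.0554
finger_force: 40.0
```

nudge_tcp([
  [[0,0,0.001],[0,0,0]],
  [[0,0,0.001],[0,0,0]],
  [[0,0,0],[0,0,0]],
])

```text
clock: 32.62
position: [0.5674, 0.2475, 0.1479]
ee_rot: [180.0, -0.1, 0.1]
wrist_force: [-4.6, -2.6, 10.5]
width: 0.0552
finger_force: 40.0
```

nudge_tcp([
  [[0,0,-0.0005],[0,0,0]],
  [[0,0,0],[0,0,0]],
  [[0,0,0],[0,0,0]],
], aperture=0.075)

```text
clock: 33.0
position: [0.5674, 0.2475, 0.1468]
ee_rot: [-180.0, -0.0, 0.1]
wrist_force: [-0.8, 0.2, -0.2]
width: 0.0729
finger_force: 0.0
```

nudge_tcp([
  [[0,0,-0.03],[0,0,0]],
  [[0,0,-0.06],[0,0,0]],
  [[-0.0029,0.0552,0],[0,0,0]],
  [[-0.0029,0.0552,0],[0,0,0]],
  [[-0.0029,0.0552,0],[0,0,0]],
  [[-0.0029,0.0552,0],[0,0,0]],
  [[-0.0029,0.0552,0],[0,0,0]],
  [[-0.0029,0.0552,0],[0,0,0]],
  [[-0.0029,0.0552,0],[0,0,0]],
  [[-0.0029,0.0552,0],[0,0,0]],
  [[-0.0029,0.0552,0],[0,0,0]],
  [[0,0,0.045],[0,0,0]],
])

```text
clock: 34.5
position: [0.5424, -0.2561, 0.1936]
ee_rot: [179.8, -0.3, -0.4]
wrist_force: [0.7, 0.6, -0.3]
width: 0.0748
finger_force: 0.0
```

nudge_tcp([
  [[0,0,0],[0,0,0]],
  [[0,0,0],[0,0,0]],
])

```text
clock: 34.75
position: [0.5426, -0.2484, 0.1932]
ee_rot: [-180.0, -0.1, 0.2]
wrist_force: [0.3, 0.4, 0.5]
width: 0.0749
finger_force: 0.0
```

```bash
python3 - <<'E'
from h import *
disc([.541,-.249,.017],.025,'w4')
E
```

```text
pred [317.6 176.5] 24.4
circ [317. 176.] 24.3 world [ 0.5415 -0.2484  0.017 ] tool d [-0.0012 -0.      0.1762]
```

nudge_tcp([
  [[-0.001,0,0.05],[0,0,0]],
  [[0,0,0.05],[0,0,0]],
  [[0,0,0.05],[0,0,0]],
  [[0,0,0.03],[0,0,0]],
  [[0,0,0.006],[0,0,0]],
  [[0,0,0],[0,0,0]],
])

```text
clock: 35.55
position: [0.5421, -0.2494, 0.0075]
ee_rot: [180.0, -0.1, 0.1]
wrist_force: [0.9, -0.6, -0.0]
width: 0.0748
finger_force: 0.0
```

nudge_tcp([
  [[0,0,0],[0,0,0]],
  [[0,0,0],[0,0,0]],
  [[0,0,0],[0,0,0]],
  [[0,0,0],[0,0,0]],
], aperture=0.038, grip_n=35)

```text
clock: 36.05
position: [0.5411, -0.2495, 0.0064]
ee_rot: [180.0, -0.0, 0.1]
wrist_force: [-1.3, 0.9, 4.1]
width: 0.0489
finger_force: 35.0
```

nudge_tcp([
  [[0,0,-0.02],[0,0,0]],
  [[0,0,-0.06],[0,0,0]],
  [[0,0,-0.06],[0,0,0]],
  [[0,0,-0.06],[0,0,0]],
  [[0,0,-0.06],[0,0,0]],
  [[0.0029,-0.0552,0],[0,0,0]],
  [[0.0029,-0.0552,0],[0,0,0]],
  [[0.0029,-0.0552,0],[0,0,0]],
  [[0.0029,-0.0552,0],[0,0,0]],
  [[0.0029,-0.0552,0],[0,0,0]],
  [[0.0029,-0.0552,0],[0,0,0]],
  [[0.0029,-0.0552,0],[0,0,0]],
])

```text
clock: 37.55
position: [0.5602, 0.1386, 0.2671]
ee_rot: [180.0, -0.1, 0.1]
wrist_force: [1.0, -0.1, -1.7]
width: 0.0485
finger_force: 35.0
```

nudge_tcp([
  [[0.0029,-0.0552,0],[0,0,0]],
  [[0.0029,-0.0552,0],[0,0,0]],
  [[0,0,0],[0,0,0]],
  [[0,0,0],[0,0,0]],
])

```text
clock: 38.05
position: [0.5661, 0.2473, 0.2664]
ee_rot: [180.0, -0.0, 0.1]
wrist_force: [0.5, -1.0, -2.0]
width: 0.0491
finger_force: 35.0
```

```bash
python3 - <<'E'
from h import *
im,T=snap('hold4');cv2.imwrite('pics/c5.png',im[:320,100:540])
print(T[:3,3],totool(np.array([.5672,.2474,.17])-T[:3,3],T).round(4))
E
```

```text
[0.56609875 0.24728814 0.26638805] [ 0.0011 -0.0002  0.0964]
```

View pics/c5.png

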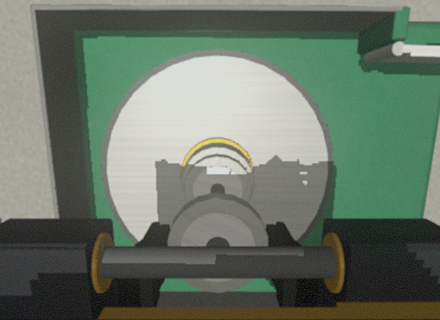

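The pile stays concentric (dark hub at (217,190)); weight 4 hangs level.

nudge_tcp([
  [[0.001,0,0.045],[0,0,0]],
  [[0,0,0.035],[0,0,0]],
  [[0,0,0.014],[0,0,0]],
  [[0,0,0.002],[0,0,0]],
  [[0,0,0],[0,0,0]],
  [[0,0,0],[0,0,0]],
])

```text
clock: 38.85
position: [0.5679, 0.2478, 0.1713]
ee_rot: [-180.0, -0.1, 0.1]
wrist_force: [0.3, -0.3, -1.4]
width: 0.049
finger_force: 35.0
```

nudge_tcp([
  [[0,0,0.001],[0,0,0]],
  [[0,0,0.001],[0,0,0]],
  [[0,0,0],[0,0,0]],
])

```text
clock: 39.22
position: [0.5673, 0.2474, 0.1678]
ee_rot: [180.0, 0.0, 0.1]
wrist_force: [-0.5, -0.4, -2.1]
width: 0.049
finger_force: 35.0
```

nudge_tcp([
  [[0,0,0.001],[0,0,0]],
  [[0,0,0.001],[0,0,0]],
  [[0,0,0],[0,0,0]],
])

```text
clock: 39.6
position: [0.5672, 0.2473, 0.1657]
ee_rot: [180.0, 0.0, 0.1]
wrist_force: [-0.1, 0.4, -2.5]
width: 0.0487
finger_force: 35.0
```

nudge_tcp([
  [[0,0,0.001],[0,0,0]],
  [[0,0,0.001],[0,0,0]],
  [[0,0,0],[0,0,0]],
])

```text
clock: 39.98
position: [0.5674, 0.2475, 0.1648]
ee_rot: [180.0, -0.0, 0.1]
wrist_force: [-3.3, -1.3, 5.2]
width: 0.0487
finger_force: 35.0
```

nudge_tcp([
  [[0,0,-0.0005],[0,0,0]],
  [[0,0,0],[0,0,0]],
  [[0,0,0],[0,0,0]],
], aperture=0.07)

```text
clock: 40.35
position: [0.5673, 0.2474, 0.1643]
ee_rot: [-180.0, 0.0, 0.1]
wrist_force: [0.9, -0.6, -0.2]
width: 0.0677
finger_force: 0.0
```

nudge_tcp([
  [[0,0,-0.03],[0,0,0]],
  [[0,0,-0.06],[0,0,0]],
  [[0.0255,0.0512,0],[0,0,0]],
  [[0.0255,0.0512,0],[0,0,0]],
  [[0.0255,0.0512,0],[0,0,0]],
  [[0.0255,0.0512,0],[0,0,0]],
  [[0.0255,0.0512,0],[0,0,0]],
  [[0.0255,0.0512,0],[0,0,0]],
  [[0,0,0],[0,0,0]],
  [[0,0,0],[0,0,0]],
])

```text
clock: 41.6
position: [0.7206, -0.059, 0.2539]
ee_rot: [-179.9, 0.0, 0.1]
wrist_force: [-0.8, 0.3, -0.2]
width: 0.0701
finger_force: 0.0
```

nudge_tcp([
  [[0,0,0],[0,0,0]],
  [[0,0,0],[0,0,0]],
], aperture=0)

```text
clock: 41.85
position: [0.7205, -0.0582, 0.2548]
ee_rot: [-180.0, -0.0, 0.2]
wrist_force: [-0.1, 0.3, 0.6]
width: 0.0571
finger_force: 0.0
```

```bash
python3 - <<'E'
from h import *
im=optics.get_image('side');cv2.imwrite('pics/s2.png',cv2.resize(im[80:330,230:450],None,fx=2.4,fy=2.4))
im,T=snap('g');print(T[:3,3])
E
```

```text
[ 0.72052534 -0.0585197   0.25474035]
```

View pics/s2.png

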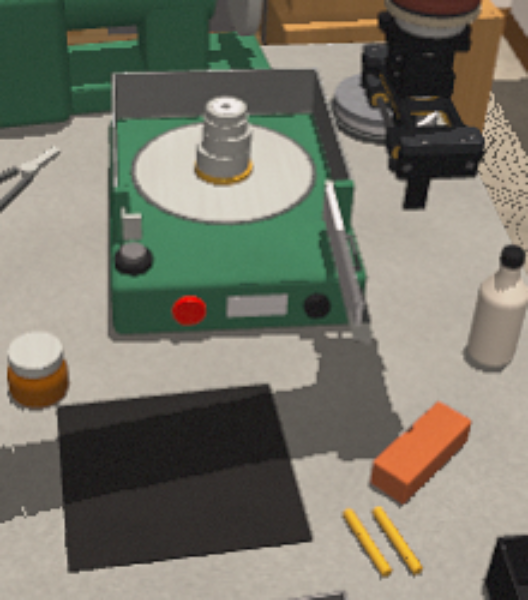

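Side view: pile neat on the holder, gate still open with the closed fingers on its outer side.

nudge_tcp([
  [[0,0,0.05],[0,0,0]],
  [[0,0,0.05],[0,0,0]],
  [[0,0,0.021],[0,0,0]],
  [[0,0,0],[0,0,0]],
  [[0,0,0],[0,0,0]],
], aperture=0)

```text
clock: 42.58
position: [0.7219, -0.0593, 0.1358]
ee_rot: [-180.0, -0.2, 0.1]
wrist_force: [0.2, -0.2, 1.2]
width: 0.0028
finger_force: 0.0
```

```bash
python3 - <<'E'
from h import *
H=np.array([.678,.1074]);p=pose()[:3,3];print(p);c=p[:2]
for t in [95,85,76,67,58,49,40,32,24,17,11,7]:
    a=np.radians(t);s,k=np.sin(a),np.cos(a);q=H+.168*np.array([-k,-s])+(.003+9.5e-3*abs(s)+.015*abs(k))*np.array([s,-k]);d=q-c;print(t,q.round(3),(d*[1,-1]).round(3));c=q
E
```

```text
[ 0.72190189 -0.05932852  0.13582305]
95 [ 0.706 -0.059] [-0.016 -0.001]
85 [ 0.677 -0.061] [-0.029  0.002]
76 [ 0.653 -0.059] [-0.024 -0.002]
67 [ 0.629 -0.054] [-0.024 -0.005]
58 [ 0.605 -0.045] [-0.023 -0.009]
49 [ 0.583 -0.033] [-0.022 -0.013]
40 [ 0.563 -0.016] [-0.02  -0.016]
32 [0.547 0.001] [-0.016 -0.017]
24 [0.533 0.02 ] [-0.014 -0.02 ]
17 [0.523 0.039] [-0.01  -0.019]
11 [0.517 0.056] [-0.006 -0.017]
7 [0.514 0.068] [-0.003 -0.012]
```

nudge_tcp([
  [[-0.016,0,0.002],[0,0,0]],
  [[-0.012,0,0],[0,0,0]],
  [[-0.015,0.001,0],[0,0,0]],
  [[-0.012,-0.001,0],[0,0,0]],
  [[-0.012,-0.001,0],[0,0,0]],
  [[-0.012,-0.002,0],[0,0,0]],
  [[-0.012,-0.003,0],[0,0,0]],
  [[-0.012,-0.004,0],[0,0,0]],
  [[-0.012,-0.005,0],[0,0,0]],
  [[-0.011,-0.006,0],[0,0,0]],
  [[-0.011,-0.007,0],[0,0,0]],
  [[0,0,0],[0,0,0]],
])

```text
clock: 44.08
position: [0.5829, -0.031, 0.1315]
ee_rot: [180.0, 0.0, 0.1]
wrist_force: [0.6, -0.5, 0.5]
width: 0.0005
finger_force: 0.0
```

nudge_tcp([
  [[-0.010,-0.008,0],[0,0,0]],
  [[-0.010,-0.008,0],[0,0,0]],
  [[-0.008,-0.0085,0],[0,0,0]],
  [[-0.008,-0.0085,0],[0,0,0]],
  [[-0.007,-0.01,0],[0,0,0]],
  [[-0.007,-0.01,0],[0,0,0]],
  [[-0.005,-0.0095,0],[0,0,0]],
  [[-0.005,-0.0095,0],[0,0,0]],
  [[-0.006,-0.017,0],[0,0,0]],
  [[-0.003,-0.008,0],[0,0,0]],
  [[0,0,0],[0,0,0]],
  [[0,0,0],[0,0,0]],
])

```text
clock: 45.58
position: [0.5147, 0.0647, 0.1313]
ee_rot: [180.0, 0.0, 0.0]
wrist_force: [-0.3, 0.5, 1.1]
width: 0.0007
finger_force: 0.0
```

```bash
python3 - <<'E'
from h import *
im=optics.get_image('side');cv2.imwrite('pics/s3.png',cv2.resize(im[80:330,230:450],None,fx=2.4,fy=2.4))
E
```

```text
(no output)
```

View pics/s3.png

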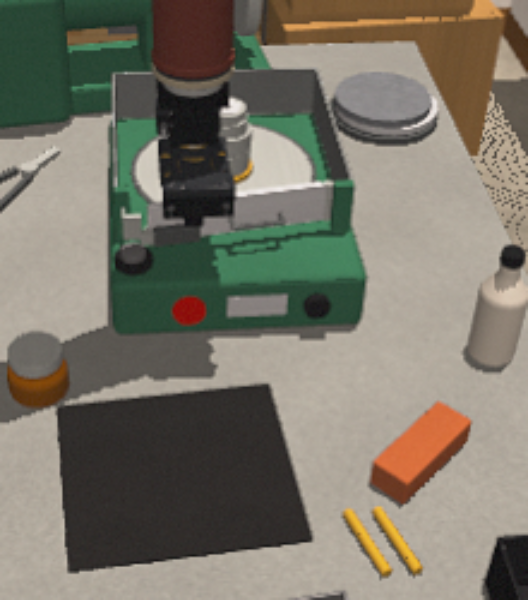

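The gate is nearly shut, the fingers behind it at (195,200). Push on gently.

nudge_tcp([
  [[-0.003,-0.005,0],[0,0,0]],
  [[-0.003,-0.005,0],[0,0,0]],
  [[-0.003,-0.004,0],[0,0,0]],
  [[0,-0.003,0],[0,0,0]],
  [[0,0,0],[0,0,0]],
])

```text
clock: 46.25
position: [0.5052, 0.0817, 0.1312]
ee_rot: [179.9, 0.0, 0.1]
wrist_force: [-2.1, -2.0, -0.1]
width: 0.0003
finger_force: 1.3
```

nudge_tcp([
  [[0,-0.003,0],[0,0,0]],
  [[0,-0.002,0],[0,0,0]],
  [[0,0,0],[0,0,0]],
])

```text
clock: 46.62
position: [0.505, 0.0854, 0.1311]
ee_rot: [179.9, 0.1, 0.0]
wrist_force: [-3.3, -6.7, 3.6]
width: 0.0005
finger_force: 3.4
```

nudge_tcp([
  [[0,-0.002,0],[0,0,0]],
  [[0,-0.002,0],[0,0,0]],
  [[0,0,0],[0,0,0]],
])

```text
clock: 47.0
position: [0.5055, 0.091, 0.1313]
ee_rot: [-180.0, 0.0, 0.1]
wrist_force: [0.4, -3.7, -0.1]
width: 0.0006
finger_force: 1.4
```

nudge_tcp([
  [[0,-0.001,0],[0,0,0]],
  [[0,-0.001,0],[0,0,0]],
  [[0,0,0],[0,0,0]],
])

```text
clock: 47.38
position: [0.5055, 0.0932, 0.1313]
ee_rot: [-180.0, 0.0, 0.1]
wrist_force: [-0.5, -2.8, -0.4]
width: 0.0003
finger_force: 1.7
```

nudge_tcp([
  [[0,-0.001,0],[0,0,0]],
  [[0,-0.001,0],[0,0,0]],
  [[0,0,0],[0,0,0]],
])

```text
clock: 47.75
position: [0.5057, 0.0957, 0.1315]
ee_rot: [-180.0, -0.0, 0.1]
wrist_force: [-0.2, -0.0, 0.8]
width: -0.0001
finger_force: 0.1
```

nudge_tcp([
  [[0,-0.001,0],[0,0,0]],
  [[0,-0.001,0],[0,0,0]],
  [[0,0,0],[0,0,0]],
])

```text
clock: 48.12
position: [0.5057, 0.0958, 0.1315]
ee_rot: [179.9, 0.0, 0.0]
wrist_force: [-1.4, -6.5, 3.6]
width: 0.0006
finger_force: 3.2
```

nudge_tcp([
  [[0,-0.001,0],[0,0,0]],
  [[0,-0.001,0],[0,0,0]],
  [[0,0,0],[0,0,0]],
])

```text
clock: 48.5
position: [0.5057, 0.0958, 0.1315]
ee_rot: [179.8, 0.0, -0.1]
wrist_force: [-2.9, -13.5, 6.4]
width: 0.0003
finger_force: 6.4
```

nudge_tcp([
  [[0,0.015,0],[0,0,0]],
  [[0,0.015,0],[0,0,0]],
  [[0,0,-0.06],[0,0,0]],
  [[0,0,-0.04],[0,0,0]],
  [[-0.03,-0.02,0],[0,0,0]],
  [[-0.03,-0.02,0],[0,0,0]],
  [[0,0,0],[0,0,0]],
  [[0,0,0],[0,0,0]],
])

```text
clock: 49.5
position: [0.4459, 0.1083, 0.2315]
ee_rot: [180.0, -0.0, 0.0]
wrist_force: [-0.4, -0.3, 0.5]
width: 0.0003
finger_force: 0.0
```

```bash
python3 - <<'E'
from h import *
im,T=snap('b1');print(T[:3,3])
E
```

```text
[0.44593786 0.1082683  0.23147348]
```

nudge_tcp([
  [[0,0.04,0],[0,0,0]],
  [[0,0.04,0],[0,0,0]],
  [[0,0,0],[0,0,0]],
  [[0,0,0],[0,0,0]],
])

```text
clock: 50.05
position: [0.4459, 0.0293, 0.2312]
ee_rot: [-179.9, 0.0, 0.0]
wrist_force: [-0.0, -0.3, -0.3]
width: 0.0004
finger_force: 0.0
```

```bash
python3 - <<'E'
from h import *
im2,T=snap('b2');print(T[:3,3]);im=cv2.imread('pics/b1.png');cv2.imwrite('pics/c6.png',np.vstack([im[:240],im2[:240]]))
E
```

```text
[0.44589361 0.02926571 0.23122225]
```

View pics/c6.png

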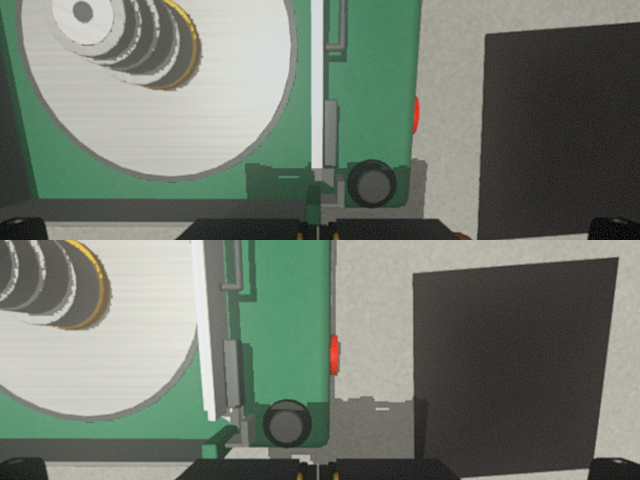

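```bash
python3 - <<'E'
from h import *
A,B=load('b1')[1],load('b2')[1]
print('btn',tri([A,B],[(375,183),(290,181)]), atz(A,(375,183),.102),atz(B,(290,181),.102))
im=load('b1')[0]; g=cv2.cvtColor(im,cv2.COLOR_BGR2GRAY).astype(int)
for r in range(5,165,20):
    row=g[r,295:345]; w=np.where(row>190)[0]+295; print(r,w.min() if len(w) else None,w.max() if len(w) else None, [atz(A,(c,r),.15)[:2].round(4).tolist() for c in (w.min(),w.max()+1)] if len(w) else '')
# front-side plate-circle centre again for machine pose, side walls' lines
for r in (200,): print(g[195:225,60:300:60].T.tolist())
for n,(x,y) in (('b1',(375,183)),('b2',(290,181))):
    im=load(n)[0]; G=cv2.createCLAHE(3).apply(cv2.cvtColor(im,cv2.COLOR_BGR2GRAY))[y-45:y+45,x-45:x+45]
    c=cv2.HoughCircles(G,cv2.HOUGH_GRADIENT,1,20,param1=100,param2=15,minRadius=12,maxRadius=30);print(n,[(q[:2]+[x-45,y-45]).tolist()+[q[2]] for q in c[0][:4]])
E
```

```text
btn [0.44584113 0.05442881 0.08916098] [0.44783618 0.05668572 0.102     ] [0.44944623 0.05333223 0.102     ]
5 311 322 [[0.578, 0.1123], [0.578, 0.1044]]
25 312 322 [[0.5659, 0.1117], [0.5659, 0.1043]]
45 312 322 [[0.5535, 0.1117], [0.5536, 0.1043]]
65 312 322 [[0.5408, 0.1117], [0.5408, 0.1042]]
85 312 321 [[0.5278, 0.1118], [0.5278, 0.1048]]
105 312 321 [[0.5144, 0.1118], [0.5144, 0.1048]]
125 312 321 [[0.5006, 0.1118], [0.5006, 0.1047]]
145 312 321 [[0.4864, 0.1119], [0.4865, 0.1047]]
[[115, 108, 110, 91, 71, 64, 70, 65, 71, 62, 66, 65, 67, 66, 67, 69, 67, 57, 72, 68, 68, 69, 66, 65, 67, 69, 89, 131, 139, 138], [115, 115, 113, 93, 81, 77, 73, 77, 74, 76, 75, 75, 75, 72, 74, 73, 74, 70, 75, 68, 72, 69, 71, 75, 75, 72, 92, 136, 147, 143], [117, 119, 118, 106, 85, 74, 76, 79, 78, 72, 80, 73, 69, 76, 76, 71, 72, 77, 73, 73, 72, 75, 73, 70, 76, 62, 85, 129, 148, 141], [112, 109, 117, 103, 78, 65, 72, 70, 71, 72, 67, 63, 60, 68, 65, 66, 61, 59, 68, 55, 65, 61, 64, 57, 28, 38, 38, 38, 35, 35]]
b1 [[370.5, 181.5, np.float32(26.0)], [395.5, 194.5, np.float32(12.3)]]
b2 [[286.5, 183.5, np.float32(24.9)], [304.5, 147.5, np.float32(15.6)]]
```

nudge_tcp([
  [[0.002,-0.0257,0],[0,0,0]],
  [[0,0,0.05],[0,0,0]],
  [[0,0,0.05],[0,0,0]],
  [[0,0,0.02],[0,0,0]],
  [[0,0,0],[0,0,0]],
  [[0,0,0],[0,0,0]],
])

```text
clock: 50.85
position: [0.4483, 0.0555, 0.1124]
ee_rot: [-180.0, -0.1, 0.1]
wrist_force: [1.2, -0.6, 0.6]
width: 0.0004
finger_force: 0.0
```

nudge_tcp([
  [[0,0,0.002],[0,0,0]],
  [[0,0,0.002],[0,0,0]],
  [[0,0,0],[0,0,0]],
])

```text
clock: 51.22
position: [0.4476, 0.0547, 0.1075]
ee_rot: [180.0, -0.0, 0.1]
wrist_force: [-0.0, -0.0, -0.2]
width: 0.0003
finger_force: 0.0
```

nudge_tcp([
  [[0,0,0.002],[0,0,0]],
  [[0,0,0.002],[0,0,0]],
  [[0,0,0],[0,0,0]],
])

```text
clock: 51.6
position: [0.4474, 0.0548, 0.1031]
ee_rot: [-180.0, 0.0, 0.1]
wrist_force: [-1.0, -0.3, 0.5]
width: 0.0005
finger_force: 0.0
```

nudge_tcp([
  [[0,0,0.002],[0,0,0]],
  [[0,0,0.001],[0,0,0]],
  [[0,0,0],[0,0,0]],
])

```text
clock: 51.98
position: [0.4476, 0.0548, 0.1004]
ee_rot: [-180.0, -0.0, 0.1]
wrist_force: [-0.4, -0.2, 2.2]
width: 0.0007
finger_force: 1.2
```

nudge_tcp([
  [[0,0,0.002],[0,0,0]],
  [[0,0,0.001],[0,0,0]],
  [[0,0,0],[0,0,0]],
])

```text
clock: 52.35
position: [0.4477, 0.0548, 0.0974]
ee_rot: [-180.0, -0.0, 0.1]
wrist_force: [-0.4, -0.0, 3.8]
width: 0.0003
finger_force: 2.1
```

nudge_tcp([
  [[0,0,0.002],[0,0,0]],
  [[0,0,0],[0,0,0]],
])

```text
clock: 52.6
position: [0.4478, 0.0548, 0.0962]
ee_rot: [180.0, -0.0, 0.1]
wrist_force: [-5.5, -0.9, 16.7]
width: 0.0004
finger_force: 8.6
```

nudge_tcp([
  [[0,0,0],[0,0,0]],
  [[0,0,-0.04],[0,0,0]],
  [[0,0,-0.06],[0,0,0]],
  [[0.0054,0.0537,0],[0,0,0]],
  [[0.0054,0.0537,0],[0,0,0]],
  [[0.0054,0.0537,0],[0,0,0]],
  [[0.0054,0.0537,0],[0,0,0]],
  [[0.0054,0.0537,0],[0,0,0]],
  [[0.0054,0.0537,0],[0,0,0]],
  [[0.0054,0.0537,0],[0,0,0]],
  [[0.0054,0.0537,0],[0,0,0]],
  [[0.0054,0.0537,0],[0,0,0]],
])

```text
clock: 54.1
position: [0.4965, -0.4302, 0.1946]
ee_rot: [-180.0, 0.0, 0.1]
wrist_force: [1.0, -0.0, 0.2]
width: 0.0004
finger_force: 0.0
```

nudge_tcp([
  [[0,0,0],[0,0,0]],
  [[0,0,0],[0,0,0]],
  [[0,0,0],[0,0,0]],
])

```text
clock: 54.48
position: [0.4972, -0.427, 0.1954]
ee_rot: [-180.0, -0.0, 0.2]
wrist_force: [-0.4, 0.6, 0.9]
width: 0.0004
finger_force: 0.0
```

```bash
python3 - <<'E'
from h import *
def brush(im,C,z=.016):
    h=cv2.cvtColor(im,cv2.COLOR_BGR2HSV);m=cv2.inRange(h,(8,70,50),(20,200,255));m[240:]=0
    m=cv2.morphologyEx(m,cv2.MORPH_OPEN,np.ones((5,5)))
    for c in cv2.findContours(m,0,2)[0]:
        if cv2.contourArea(c)>300:
            print(cv2.boundingRect(c)); p=np.array([atz(C,q[0],z)[:2] for q in c],'f4'); print('world rect',cv2.minAreaRect(p))
for n in ('tr',): print(n); brush(*load(n))
im,T=snap('fin'); print('now',T[:3,3]); brush(im,cam('wrist',T))
# side-camera comparison of pile/gate/bystanders with earlier frames
a=optics.get_image('side'); cv2.imwrite('pics/sfin.png',a); b=cv2.imread('pics/side0.png')
d=cv2.absdiff(a,b).max(2); k=cv2.morphologyEx((d>50).astype('uint8'),2,np.ones((3,3)))
n,l,s,c=cv2.connectedComponentsWithStats(k)
for i in range(1,n):
    if s[i,4]>60: print(s[i].tolist())
E
```

```text
tr
(295, 73, 37, 159)
world rect ((0.5158299803733826, -0.4246816337108612), (0.1624850332736969, 0.03880158066749573), 4.684106826782227)
now [ 0.49724755 -0.42698222  0.19541952]
(298, 73, 40, 153)
world rect ((0.5190828442573547, -0.42410004138946533), (0.15556417405605316, 0.039344578981399536), 4.4621124267578125)
[8, 0, 139, 252, 11203]
[69, 0, 22, 16, 187]
[89, 0, 30, 42, 685]
[110, 32, 260, 92, 8620]
[146, 77, 30, 16, 238]
[180, 94, 34, 20, 323]
[249, 127, 29, 33, 593]
[277, 127, 88, 73, 4686]
[117, 130, 22, 16, 208]
[82, 135, 245, 265, 18720]
[363, 158, 21, 57, 308]
[302, 203, 13, 12, 124]
[325, 203, 23, 9, 204]
[293, 219, 55, 45, 1488]
[99, 221, 39, 11, 137]
[363, 222, 14, 32, 201]
[266, 246, 28, 25, 544]
[108, 273, 13, 17, 82]
[320, 280, 21, 18, 299]
[80, 282, 9, 17, 133]
[270, 283, 27, 27, 558]
[79, 306, 16, 19, 110]
[301, 307, 48, 16, 560]
[272, 344, 93, 40, 2118]
```

```bash
python3 - <<'E'
from h import *
C=load('b1')[1];print('w4 top',atz(C,(82,12),.1755))
im=optics.get_image('top');cv2.imwrite('pics/topfin.png',im);t=cam('top')
g=cv2.cvtColor(im,cv2.COLOR_BGR2GRAY);u=proj(t,np.array([.5672,.2474,.1755]));print('pred top',u)
x,y=u.astype(int);c=cv2.HoughCircles(cv2.resize(g[y-25:y+25,x-25:x+25],None,fx=4,fy=4,interpolation=2),cv2.HOUGH_GRADIENT,1,20,param1=100,param2=15,minRadius=20,maxRadius=40)
for q in ([] if c is None else c[0][:3]): p=q[:2]/4+[x-25,y-25];print(p,q[2]/4,atz(t,p,.1755))
E
```

```text
w4 top [0.56763011 0.24754958 0.1755    ]
pred top [231.40039817 171.95682975]
[236.375 177.625] 6.775 [0.54914314 0.23049865 0.1755    ]
[241.375 173.875] 5.125 [0.56167747 0.2148664  0.1755    ]
[232.625 171.875] 5.95 [0.56755362 0.24344709 0.1755    ]
```

```bash
python3 -c "
from plant import arm, optics, status, job
print(job.hand_in())"
```

```text
the job is handed in; nothing more can be done
None
```

I handed the job in at about 55 s of the 210 s allowed; no verdict was returned. The brush is in the tray, all four weights are piled on the holder, the gate is shut and the start button was then pressed to its stop. I had no direct reading of the latch or button: I infer the latch snapped in from the push force dropping to zero before a hard stop, and the full press from about 6 mm of travel before the button stopped hard.

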